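# Turn on the gas ring under the tin mug

## Robot

A 6-joint arm with a two-finger parallel gripper is mounted at the origin on a cart in front of the work surface, level with it; the furniture and walls round the work are solid. World frame = base frame: x ahead of the robot, y to its left, z up, the work surface at z = 0. Lengths are in m, angles in rad, forces in N, time in s.
With the tool pointing down it reaches from about 0.35 to 0.975 m from the base axis. Payload 4.9 kg.
Tool frame: the origin (TCP) lies at the very end of the fingers, on their centre line; the grasp point (between the pads) lies manip.grip_point_offset behind it (manip.grip_point_offset is the distance from the TCP to the grasp point, in m); z points along the fingers, y is the direction in which the jaws open and shut (so a half turn about z gives the same grasp; the last joint's range is limited). The gripper opens to 85 mm and grips with 20 to 120 N. Pads are 22 mm wide; open, the fingers measure 114 mm over their backs; the gripper's body (76 mm by 85 mm) begins 54 mm behind the grasp point. The pads swing forward as they close: fully open they stand 13 mm farther back than shut.
Start: joints at [-1.228, 0.053, 1.613, -0, 1.476, -0.119], TCP at [0.278, -0.56, 0.231] pointing down, gripper open.
Joint ranges: [-3.01, 3.01], [-1.01, 2.22], [0.06, 2.58], [-1.02, 4.17], [0.09, 2.62], [-3.14, 3.14]. Speed limits (rad/s): [2.57, 2.57, 3.14, 3.14, 3.14, 3.14].

## Interface

Orientations are given as a unit quaternion [w, x, y, z].
In Python, from plant import status, grab_frame, camera_params, ticket, boxes_of, outline_of, manip gives the robot as it stands. The module is installed in compiled form; this text tells all that it offers.
- The arm moves only by the tool play_rows, never from a script. Its argument "deltas" is a list of rows, each a list of 2 entries, a list of its own where there are three numbers: the shift along the world's x, y, z in m, then the turn about the world's z in rad. A call has 1 to 5 rows; each row is the pose to reach, as a shift and turn from the pose commanded when the call began; what a row does not reach only later rows make up. A row lasts 1/8 s, in which the tool goes at most 62.5 mm and 10.7 degrees, less where a joint would pass 70% of its speed; a pose out of reach is approached as far as the arm can. A call with a gripper value outside its range is refused whole. "grip" is the opening, from -1 (shut) to 1 (fully open), set as the call begins (left out, the last holds). The fingers move at their own pace and stop on an object; the grip force is fixed at half the most. Time passes only in rows, so rows that repeat a pose let the fingers close. It gives the time, the measured TCP pose, the force and the opening at its end, in the units of the state.
- status.state(): the state, without advancing time (a new reading comes with each control period).
- grab_frame(name): name is "side" or "top"; returns (picture, depth): 420x560x3 uint8, blue, green, red; 420x560 float32, m along the optical axis (not along the pixel's ray), 0 where there is no reading.
- camera_params(name): a dict with "mtx" (3x3 intrinsics, pixels), "world_from_camera" (4x4, takes a point from camera to world coordinates). Camera axes: x right, y up, looking along -z (the intrinsics and any distortion apply to the point x, -y, -z); pixel columns grow to the right and rows downward; lengths in m; the calibration is good to about 2 mm. A picture is of the moment at which its call begins. camera_params takes no time and is no camera call.
- ticket.job_done(): hands the job in, once; it reports no verdict.
Trained networks look in the newest picture that a camera, given by its name, has taken for a name from the list of things; names that differ only in an ending like _2 or _b are one class to them, and where a whole thing is asked for, a point or a joint stands for the part that bears it (a point fixed in the world has none). Each returns a list of dicts, best first, with "confidence" (0 to 1); they miss things now and then, are a little off and sometimes report something else, mostly with a low value. They report only what shows in the picture. A call takes as long as a camera call. They do not tell look-alikes from the thing itself.
- boxes_of(camera, name): "box" ([left, top, right, bottom] in pixels, round what is visible of it).
- outline_of(camera, name): "region" (420x560 bool, what is visible of it) and "box" ([left, top, right, bottom] in pixels, round what is visible of it).
The state is a dict: "time": time; "joint_pos": joint angles; "joint_vel": joint speeds; "joint_efforts": joint torques, N m; "tool_pos": TCP position; "tool_rot": TCP orientation; "contact_force": force on the tool from outside, world axes, zero at the start; "ft_torque": the same for the moment, N m; "gripper_width": opening from 0.0 (shut) to 1.0 (fully open).
Only numpy, scipy, OpenCV 4.12 (cv2) and the standard library are available. Lean on these libraries where they do the work, as an engineer would, in place of code of your own. Each camera call takes 0.05 s, during which the arm holds its last target.

## Task

Turn on the gas ring that the tin mug stands on: push its knob in, turn it anticlockwise past the safety stop until its pointer is at the flame mark, and let it spring back out. Leave the mug where it stands and the other gas ring switched off.

Things in the scene. Friction and masses are not known exactly. Their poses are not given: they have to be found in the camera images.
- mug_knob_grip (a point): Grip point on the upright axis of the knob to turn, 92 mm above the table (84 pushed fully in). Black knob: 52 mm round skirt, across it an upright bar 46 mm long, 14 thick; the point is 10 mm below the bar's top, 27 above the skirt. Axes turn with it: z up, x along the bar (pinch along y). Pointer: tab at the bar's -x end, 38 mm from the axis. Pushing: 8 mm travel, spring 4 N rising to 10 N.
- mug_knob (a joint): Turn of that knob, rad, growing anticlockwise from above: 0 off (starts within 0.08; pointer at the white dot), 1.31 (75 deg) at the white flame mark, 1.57 end of travel. Stays where left (friction 0.04 N m). The stop, a steel bracket on the deck 30-48 mm from the axis, 15 mm high, blocks the pointer at 10 deg unless pushed in 6 mm or more; past 45 deg the knob springs out when let go.
- mug_center (a point): Centre (half-way up) of the tin mug, z up: dull grey metal, 68 mm diameter, 62 tall, 88 over its handle, which may point anywhere. It stands loose on the pan support of one of two like gas rings, base 75 mm above the table. That ring's knob is on the same housing, on the robot's side of the mug, its axis about 132 mm from the mug's.
- spare_knob (a joint): Turn, rad, of the like knob on the other gas ring, which carries nothing; 0 is off (starts within 0.08), leave it there. The two gas rings are fixed, low grey housings 250 x 180 mm, deck 50 mm above the table, side by side, turned up to 15 degrees, each with its knob in front and its burner with pan support behind; the mug may be on either.
There are look-alikes about, which are no part of the job. What is shaped like the part that bears mug_center but orange is not meant.

How it is judged:
By the outcome, as a careful person would: the job done as asked, in the order asked, and still so for the second after the job is handed in, with the robot touching nothing.
It also fails if it takes over 29 s, if anything falls off the work surface, if the arm or the gripper's body presses on something with over 40 N, if the wrist force passes 120 N, or if a joint passes its speed limit or range.

## Working session

There is one attempt and no reset: what is moved stays moved. The work goes in short steps, Python scripts to look and compute and a tool call to move; the robot and the scene stay as the last step left them, time stands still between calls to the robot, and variables do not carry over. Pictures are saved under pics/ and viewed, and the job is handed in when it is done.

Besides the shell and the picture viewer there is one more tool, called as a command line: name --argument value ..., lists and objects as JSON in quotes. play_rows: Moves the arm, as the interface text tells. Its arguments: {"type":"object","properties":{"deltas":{"type":"array"},"grip":{"type":"number"}},"required":["deltas"]}

```bash
mkdir -p pics
cat > h.py <<'E'
import numpy as np,cv2
from plant import status, grab_frame, camera_params, ticket, boxes_of, outline_of, manip
def grab(n,f):
    p,d=grab_frame(n); cv2.imwrite(f'pics/{f}.png',p); np.savez(f'/tmp/{f}.npz',p=p,d=d); return p,d
def cloud(n,d):
    c=camera_params(n);K=np.array(c['mtx']);T=np.array(c['world_from_camera'])
    v,u=np.mgrid[:d.shape[0],:d.shape[1]]
    P=np.stack([(u-K[0,2])/K[0,0]*d,-(v-K[1,2])/K[1,1]*d,-d],-1)
    W=P@T[:3,:3].T+T[:3,3]; W[d==0]=np.nan; return W
E
python3 - <<'E'
from h import *
s=status.state();print(s, manip.grip_point_offset)
for n in('top','side'):
    p,d=grab(n,n+'0')
    print(camera_params(n))
    for k in('mug_center','mug_knob_grip'):
        for b in boxes_of(n,k): print(n,k,b)
E
```

```text
{'time': 0.0, 'joint_pos': array([-1.22804621e+00,  5.33592079e-02,  1.61426866e+00,  5.09889451e-05,
        1.47600020e+00, -1.18987694e-01]), 'joint_vel': array([-0.00032889, -0.00045018,  0.00093022,  0.0010497 , -0.00184751,
        0.00074098]), 'joint_efforts': array([-7.22226059e-05, -3.93687522e+01, -3.70173812e+01, -1.15594535e-04,
        7.03882019e-03,  2.14540108e-05]), 'tool_pos': array([ 0.27825378, -0.55896069,  0.2300767 ]), 'tool_rot': array([-1.01417787e-03,  9.73467991e-01,  2.28820967e-01, -8.84060667e-05]), 'contact_force': array([0.05641057, 0.35317579, 0.70764097]), 'ft_torque': array([0.05239254, 0.0203197 , 0.0123277 ]), 'gripper_width': 0.997745036132684} 0.0187
{'mtx': array([[408.61013305,   0.        , 284.62576767],
       [  0.        , 408.61013305, 207.5637348 ],
       [  0.        ,   0.        ,   1.        ]]), 'world_from_camera': array([[-0.00300606,  0.99527343, -0.09706578,  0.43232581],
       [-0.99996569, -0.00374102, -0.00739061, -0.00736232],
       [-0.0077188 ,  0.09704023,  0.99525053,  0.91875112],
       [ 0.        ,  0.        ,  0.        ,  1.        ]])}
top mug_center {'box': [263.7, 239.9, 295.8, 276.0], 'confidence': 0.69}
top mug_center {'box': [353.7, 154.9, 397.8, 190.7], 'confidence': 0.61}
top mug_knob_grip {'box': [363.4, 228.4, 385.2, 260.2], 'confidence': 0.9}
{'mtx': array([[436.2219866 ,   0.        , 286.49399598],
       [  0.        , 436.2219866 , 208.93127098],
       [  0.        ,   0.        ,   1.        ]]), 'world_from_camera': array([[ 0.9996481 ,  0.02636175,  0.00295539,  0.5260458 ],
       [-0.0129862 ,  0.5834773 , -0.81202562, -0.69240006],
       [-0.02313081,  0.81170149,  0.58361431,  0.57735751],
       [ 0.        ,  0.        ,  0.        ,  1.        ]])}
side mug_center {'box': [213.1, 203.8, 253.1, 248.2], 'confidence': 0.88}
side mug_center {'box': [303.7, 230.0, 343.9, 285.1], 'confidence': 0.58}
```

View pics/top0.png

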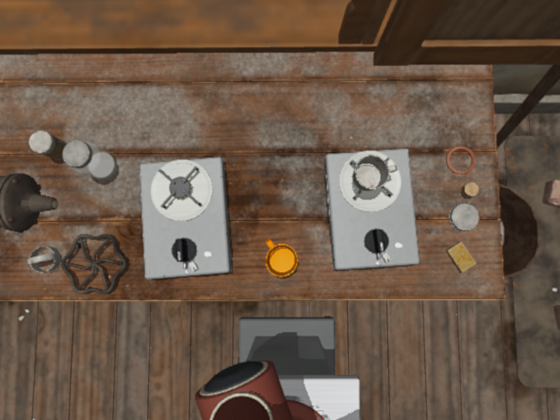

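View pics/side0.png

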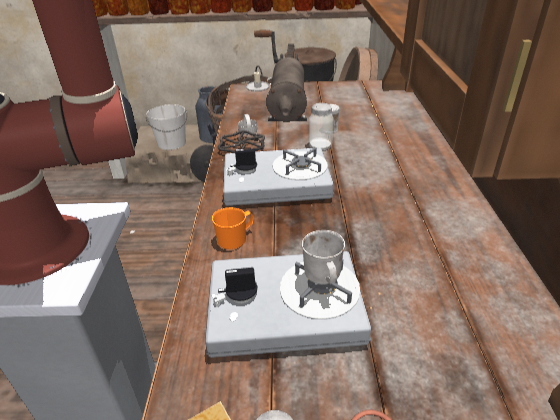

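The grey mug is on the right-hand ring (top px ~370,175), and its knob is at ~(376,243). The orange look-alike is at (282,260). Next I'll locate the knob precisely.

Run:
```python
from h import *
z=np.load('/tmp/top0.npz');p,d=z['p'],z['d'];W=cloud('top',d)
cv2.imwrite('pics/topz.png',cv2.resize(p[140:275,320:425],None,fx=5.5,fy=4.4*1.0 and 5.5,interpolation=cv2.INTER_CUBIC)[:,:][:, :])
im=cv2.imread('pics/topz.png');cv2.imwrite('pics/topz.png',cv2.resize(p[215:275,340:420],None,fx=10,fy=10,interpolation=cv2.INTER_CUBIC))
z2=np.load('/tmp/side0.npz');cv2.imwrite('pics/sidez.png',cv2.resize(z2['p'][250:350,200:370],None,fx=4.7,fy=4.7,interpolation=cv2.INTER_CUBIC))
def rep(name,W,sl,zlo,zhi):
    w=W[sl].reshape(-1,3);w=w[(w[:,2]>zlo)&(w[:,2]<zhi)]
    c=w.mean(0);e,v=np.linalg.eigh(np.cov(w[:,:2].T));r=cv2.minAreaRect((w[:,:2]*1000).astype(np.float32))
    print(name,len(w),c,np.sqrt(e),np.degrees(np.arctan2(v[1,1],v[0,1])),r, np.median(w[:,2]))
sl=np.s_[225:265,355:400]
rep('bar top',W,sl,.09,.115)
rep('skirt+',W,sl,.058,.075)
rep('mug',W,np.s_[145:200,340:405],.12,.15)
rep('deck',W,np.s_[140:275,320:425],.045,.055)
Ws=cloud('side',z2['d'])
sl=np.s_[255:315,205:265]
rep('side bar',Ws,sl,.08,.115);rep('side bartop',Ws,sl,.097,.115);rep('side mug',Ws,np.s_[225:310,295:350],.1,.15)
```

```text
bar top 184 [ 0.44637652 -0.19001987  0.1011784 ] [0.00427488 0.01301928] -173.83594234298158 ((446.55706787109375, -190.99331665039062), (45.19462966918945, 14.534994125366211), 6.404086589813232) 0.10187459145495742
skirt+ 336 [ 0.43870552 -0.19061305  0.06576646] [0.01327632 0.01942337] -138.96753767394924 ((436.4883728027344, -191.37423706054688), (67.49822998046875, 50.30851364135742), 2.5178747177124023) 0.06569078153185764
mug 291 [ 0.58362593 -0.18107715  0.13127878] [0.02020325 0.02408898] 97.39395646215858 ((576.3422241210938, -174.27392578125), (75.69297790527344, 67.20079040527344), 63.10536575317383) 0.13254333611529445
deck 7755 [ 0.50614901 -0.184943    0.0506558 ] [0.05607699 0.06967767] -174.09095488411387 ((516.0675048828125, -186.66036987304688), (249.5554962158203, 179.8880615234375), 3.8543641567230225) 0.05064656025662362
side bar 455 [ 0.44766675 -0.19632404  0.09477492] [0.00357904 0.01318855] -174.08176021218085 ((447.05499267578125, -193.29025268554688), (45.913002014160156, 16.236225128173828), 8.30342960357666) 0.09657632087735646
side bartop 223 [ 0.44709389 -0.19424292  0.10127601] [0.00403463 0.01305837] -173.74274162726084 ((447.0340576171875, -192.92559814453125), (44.40401077270508, 16.226165771484375), 6.510526180267334) 0.1017139813697211
side mug 1459 [ 0.58006179 -0.17407615  0.12028798] [0.01771137 0.02814373] 88.8995647748082 ((576.837890625, -178.11770629882812), (82.20252227783203, 66.12983703613281), 69.82455444335938) 0.1212707221093835
```

View pics/topz.png

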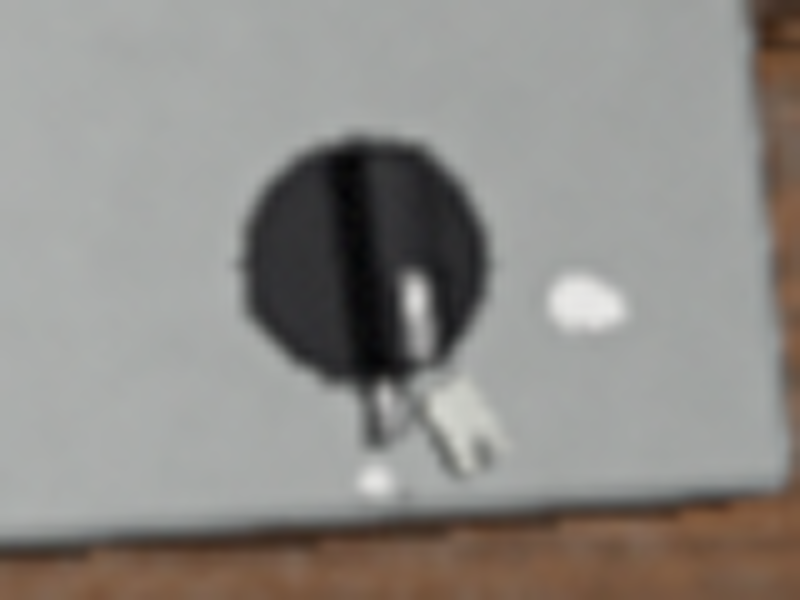

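View pics/sidez.png

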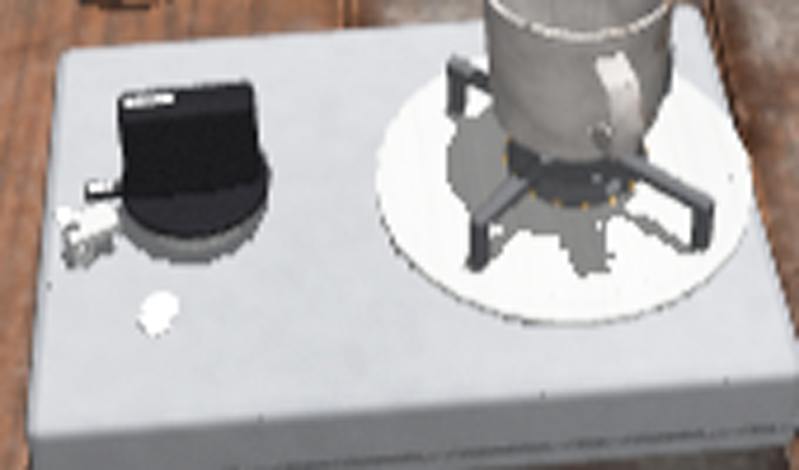

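Run:
```python
from h import *
c0=np.array([.4467,-.1917])
for n,sl in(('top',np.s_[215:268,345:412]),('side',np.s_[285:330,205:262])):
    z=np.load(f'/tmp/{n}0.npz');p,W=z['p'][sl],cloud(n,z['d'])[sl]
    m=(p.min(-1)>215).astype(np.uint8)
    k,l,st,ce=cv2.connectedComponentsWithStats(m)
    for i in range(1,k):
        if st[i,4]<4: continue
        w=np.nanmean(W[l==i],0);v=w[:2]-c0
        print(n,st[i],w,np.hypot(*v),np.degrees(np.arctan2(v[1],v[0]))%360)
# housing yaw by deck edges
z=np.load('/tmp/top0.npz');W=cloud('top',z['d'])[140:275,320:425].reshape(-1,3);w=W[(W[:,2]>.04)&(W[:,2]<.16)]
x,y=w[:,0],w[:,1]
for s in(1,-1):
    pts=[]
    for a in np.arange(.42,.60,.008):
        k=(abs(x-a)<.004); pts.append((a,(s*y[k]).max()*s))
    pts=np.array(pts);print(np.degrees(np.arctan(np.polyfit(pts[:,0],pts[:,1],1)[0])))
```

```text
top [51 28  6  4 19] [ 0.43700367 -0.24033392  0.05167721] 0.04959110022361564 258.72456755335236
side [   4    0   53   45 1173] [ 0.43248518 -0.2302112   0.05124034] 0.04105086239944705 249.74045454346344
side [41 42  4  3  7] [ 0.4616124  -0.26453467  0.0508723 ] 0.07434560413151597 281.57100643976804
side [48 42  4  3  8] [ 0.47134236 -0.26425647  0.0505603 ] 0.07662693961676852 288.75903549396173
4.373309758873709
3.831379896873482
```

play_rows --deltas '[[[0.04,0.09,0],-0.09],[[0.08,0.18,0],-0.18],[[0.12,0.27,0],-0.27],[[0.168,0.367,0],-0.35],[[0.168,0.367,0],-0.35]]' --grip 1

```text
time: 0.92
tool_pos: [0.4082, -0.2732, 0.2315]
tool_rot: [0.0, 0.998, 0.055, 0.0]
contact_force: [1.1, 0.2, -0.5]
gripper_width: 0.998
```

play_rows --deltas '[[[0.03,0.06,0],0],[[0.03,0.07,0],0]]'

```text
time: 1.18
tool_pos: [0.4387, -0.2022, 0.2314]
tool_rot: [-0.0, 0.998, 0.058, 0.0]
contact_force: [0.3, -1.0, -0.0]
gripper_width: 1.0
```

```bash
cat > st.py <<'E'
from h import *
s=status.state();q=s['tool_rot'];print(s['time'],s['tool_pos'].round(4),'tool x yaw',np.degrees(2*np.arctan2(q[2],q[1])).round(2),s['contact_force'].round(2),s['ft_torque'].round(3),s['gripper_width'],s['joint_pos'].round(3))
E
python3 st.py
```

```text
1.175 [ 0.4387 -0.2022  0.2314] tool x yaw 6.68 [ 0.3  -0.95 -0.03] [-0.029 -0.037  0.03 ] 0.9997028456417257 [-0.586 -0.298  1.933  0.     1.506  0.868]
```

play_rows --deltas '[[[0.008,0.01,-0.04],-0.006],[[0.008,0.01,-0.08],-0.006],[[0.008,0.01,-0.08],-0.006],[[0.008,0.01,-0.08],-0.006]]'

```text
time: 1.68
tool_pos: [0.4462, -0.196, 0.1528]
tool_rot: [0.001, 0.999, 0.052, 0.001]
contact_force: [0.5, -1.0, -0.1]
gripper_width: 1.003
```

```bash
python3 st.py; python3 -c "
from h import *
grab('side','side1');grab('top','top1')"
```

```text
1.675 [ 0.4462 -0.196   0.1528] tool x yaw 6.01 [ 0.53 -1.   -0.15] [ 0.017  0.002 -0.042] 1.0030301003321818 [-0.567 -0.225  2.007 -0.     1.358  0.899]
```

View pics/side1.png

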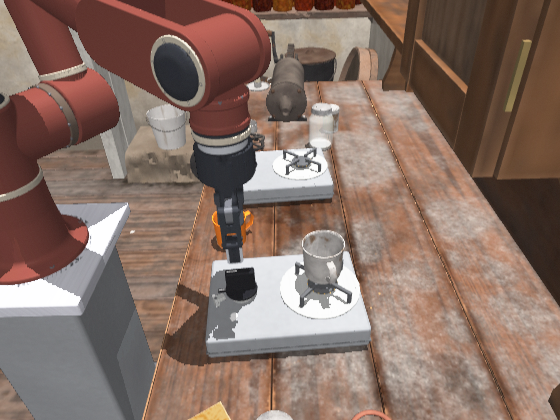

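play_rows --deltas '[[[0.0005,0.004,-0.025],0.005],[[0.0005,0.004,-0.05],0.005],[[0.0005,0.004,-0.07],0.005],[[0.0005,0.004,-0.078],0.005],[[0.0005,0.004,-0.078],0.005]]'

```text
time: 2.4
tool_pos: [0.4467, -0.1914, 0.0741]
tool_rot: [0.0, 0.998, 0.055, 0.0]
contact_force: [0.5, -0.4, 1.0]
gripper_width: 0.999
```

```bash
python3 st.py
```

```text
2.4 [ 0.4467 -0.1914  0.0741] tool x yaw 6.34 [ 0.49 -0.37  1.03] [ 0.028 -0.018 -0.022] 0.9993678394307873 [-0.558 -0.131  2.067 -0.     1.205  0.902]
```

Now close on the bar.

play_rows --deltas '[[[0,0,0],0],[[0,0,0],0],[[0,0,0],0],[[0,0,0],0],[[0,0,0],0]]' --grip -1

```text
time: 3.02
tool_pos: [0.4464, -0.1914, 0.0737]
tool_rot: [0.0, 0.998, 0.055, 0.0]
contact_force: [-0.1, -0.7, 1.7]
gripper_width: 0.15
```

play_rows --deltas '[[[0,0,0],0],[[0,0,0],0],[[0,0,0],0]]'

```text
time: 3.4
tool_pos: [0.4464, -0.1913, 0.0737]
tool_rot: [0.0, 0.998, 0.055, 0.0]
contact_force: [-0.1, -1.9, 3.1]
gripper_width: 0.151
```

```bash
python3 st.py;python3 -c "
from h import *
p,d=grab('side','side2');cv2.imwrite('pics/side2z.png',cv2.resize(p[160:350,160:370],None,fx=3,fy=3,interpolation=cv2.INTER_CUBIC))"
```

```text
3.4 [ 0.4464 -0.1913  0.0737] tool x yaw 6.35 [-0.06 -1.92  3.08] [-0.263  0.229 -0.042] 0.1511623204387119 [-0.558 -0.13   2.067 -0.     1.204  0.902]
```

View pics/side2z.png

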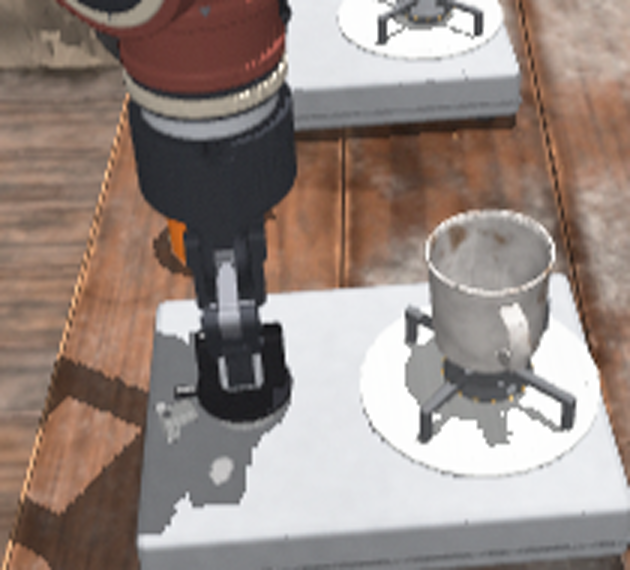

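The fingers hold the bar (opening 0.151, about 13 mm). Next I'll push in 8 mm.

play_rows --deltas '[[[0,0,-0.003],0],[[0,0,-0.006],0],[[0,0,-0.008],0],[[0,0,-0.008],0],[[0,0,-0.008],0]]'

```text
time: 4.08
tool_pos: [0.4465, -0.1913, 0.0661]
tool_rot: [0.0, 0.998, 0.055, 0.0]
contact_force: [-3.5, -0.7, 9.0]
gripper_width: 0.151
```

```bash
python3 st.py
```

```text
4.075 [ 0.4465 -0.1913  0.0661] tool x yaw 6.35 [-3.46 -0.67  9.  ] [-0.082  0.635  0.023] 0.15098068651884305 [-0.558 -0.119  2.071 -0.     1.189  0.902]
```

play_rows --deltas '[[[0,0,0],0.1],[[0,0,0],0.2],[[0,0,0],0.3],[[0,0,0],0.4],[[0,0,0],0.4]]'

```text
time: 4.7
tool_pos: [0.4465, -0.1915, 0.0662]
tool_rot: [0.0, 0.967, 0.253, -0.0]
contact_force: [-4.1, -1.4, 8.8]
gripper_width: 0.155
```

```bash
python3 st.py
```

```text
4.7 [ 0.4465 -0.1915  0.0662] tool x yaw 29.31 [-4.12 -1.39  8.84] [-0.146  0.572  0.109] 0.15452238719110348 [-5.580e-01 -1.190e-01  2.071e+00 -1.000e-03  1.189e+00  5.010e-01]
```

Torque stayed low, so the knob has gone past the stop. I'll keep turning.

play_rows --deltas '[[[0,0,0],0.12],[[0,0,0],0.24],[[0,0,0],0.36],[[0,0,0],0.48],[[0,0,0],0.6]]'

```text
time: 5.32
tool_pos: [0.4467, -0.1917, 0.0663]
tool_rot: [0.001, 0.849, 0.529, -0.0]
contact_force: [-3.3, -1.5, 8.9]
gripper_width: 0.152
```

play_rows --deltas '[[[0,0,0],0.1],[[0,0,0],0.2],[[0,0,0],0.268],[[0,0,0],0.268],[[0,0,0],0.268]]'

```text
time: 5.95
tool_pos: [0.4468, -0.1918, 0.0664]
tool_rot: [0.001, 0.772, 0.636, -0.0]
contact_force: [-2.5, -1.9, 8.5]
gripper_width: 0.151
```

```bash
python3 st.py;python3 -c "
from h import *
p,d=grab('side','side3');cv2.imwrite('pics/side3z.png',cv2.resize(p[160:350,160:370],None,fx=3,fy=3,interpolation=cv2.INTER_CUBIC))"
```

```text
5.95 [ 0.4468 -0.1918  0.0664] tool x yaw 79.02 [-2.51 -1.91  8.48] [-0.268  0.521  0.063] 0.15129000815289692 [-5.580e-01 -1.190e-01  2.070e+00 -1.000e-03  1.189e+00 -3.660e-01]
```

View pics/side3z.png

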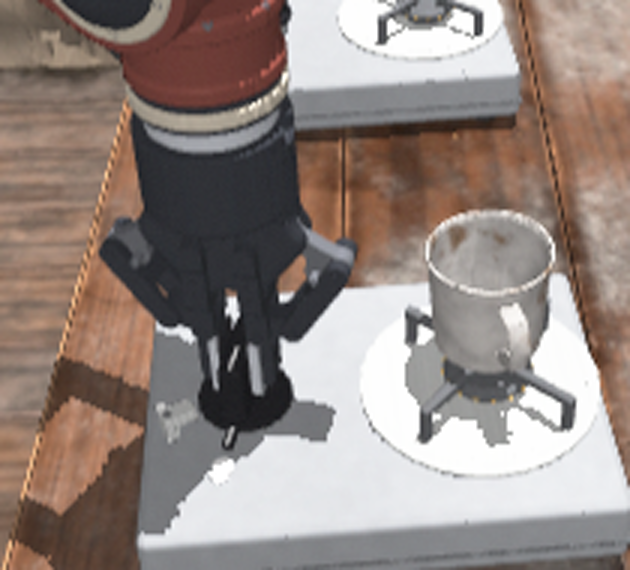

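The pointer is at the flame mark (zoom px 230,437, mark at 220,470). I'll ease it up, then open.

play_rows --deltas '[[[0,0,0.003],0],[[0,0,0.006],0],[[0,0,0.008],0],[[0,0,0.008],0]]'

```text
time: 6.5
tool_pos: [0.4467, -0.1917, 0.0736]
tool_rot: [0.001, 0.772, 0.636, -0.0]
contact_force: [0.6, -5.1, 3.3]
gripper_width: 0.149
```

play_rows --deltas '[[[0,0,0],0],[[0,0,0],0],[[0,0,0],0],[[0,0,0],0],[[0,0,0],0]]' --grip 0.3

```text
time: 7.12
tool_pos: [0.4462, -0.1909, 0.0732]
tool_rot: [-0.0, 0.772, 0.636, 0.0]
contact_force: [0.7, 0.9, 0.0]
gripper_width: 0.651
```

play_rows --deltas '[[[0,0,0.02],0],[[0,0,0.05],0],[[0,0,0.09],0],[[0,0,0.13],0],[[0,0,0.15],0]]'

```text
time: 7.75
tool_pos: [0.4471, -0.1915, 0.226]
tool_rot: [0.002, 0.772, 0.636, 0.001]
contact_force: [1.0, 1.3, -1.0]
gripper_width: 0.65
```

play_rows --deltas '[[[-0.03,-0.05,0],0],[[-0.06,-0.1,0],0],[[-0.09,-0.16,0],0],[[-0.12,-0.22,0],0],[[-0.13,-0.25,0],0]]'

```text
time: 8.38
tool_pos: [0.3144, -0.4428, 0.2222]
tool_rot: [-0.001, 0.772, 0.635, 0.0]
contact_force: [1.1, 0.0, 0.0]
gripper_width: 0.65
```

```bash
python3 st.py;python3 - <<'E'
from h import *
p,d=grab('top','top4');q,e=grab('side','side4')
cv2.imwrite('pics/z4.png',np.hstack([cv2.resize(p[140:275,320:425],None,fx=3,fy=3,interpolation=cv2.INTER_CUBIC),cv2.resize(q[215:350,200:340],None,fx=3,fy=3,interpolation=cv2.INTER_CUBIC)]))
def rep(name,W,sl,zlo,zhi):
    w=W[sl].reshape(-1,3);w=w[(w[:,2]>zlo)&(w[:,2]<zhi)]
    v=np.linalg.eigh(np.cov(w[:,:2].T))[1];r=cv2.minAreaRect((w[:,:2]*1000).astype(np.float32))
    print(name,len(w),w.mean(0),np.degrees(np.arctan2(v[1,1],v[0,1]))%180,r,np.median(w[:,2]))
W=cloud('top',d);V=cloud('side',e)
rep('bar',W,np.s_[225:265,355:400],.09,.115);rep('side bar',V,np.s_[255:315,205:265],.097,.115)
rep('mug',W,np.s_[145:200,340:405],.12,.15)
rep('spare',W,np.s_[235:275,165:205],.09,.115)
W0=cloud('top',np.load('/tmp/top0.npz')['d']);rep('spare0',W0,np.s_[235:275,165:205],.09,.115)
E
```

```text
8.375 [ 0.3144 -0.4428  0.2222] tool x yaw 78.87 [1.15 0.04 0.01] [-0.029  0.025  0.03 ] 0.6501144106983612 [-1.09  -0.137  1.812 -0.     1.468 -0.896]
bar 169 [ 0.44624961 -0.19007461  0.10156327] 78.7605090318041 ((446.283203125, -190.92730712890625), (45.794639587402344, 14.195432662963867), 78.55754852294922) 0.10178486221310523
side bar 204 [ 0.44756095 -0.19512812  0.10152717] 78.49249185066076 ((447.5037841796875, -192.5518798828125), (46.02339553833008, 13.560964584350586), 79.90898132324219) 0.10190066070222165
mug 293 [ 0.58408841 -0.18145579  0.1311634 ] 96.79581225173327 ((576.6724853515625, -175.44830322265625), (77.51136779785156, 66.58154296875), 67.15330505371094) 0.1323162382680183
spare 188 [0.4287385  0.20924923 0.10101807] 4.38632537259798 ((428.7098388671875, 210.28311157226562), (45.73462677001953, 14.785415649414062), 5.948385238647461) 0.10159931347874301
spare0 186 [0.42839884 0.20927139 0.10088889] 5.352025076106571 ((428.7746276855469, 210.45822143554688), (45.791542053222656, 15.317353248596191), 4.086918354034424) 0.10145036937314084
```

View pics/z4.png

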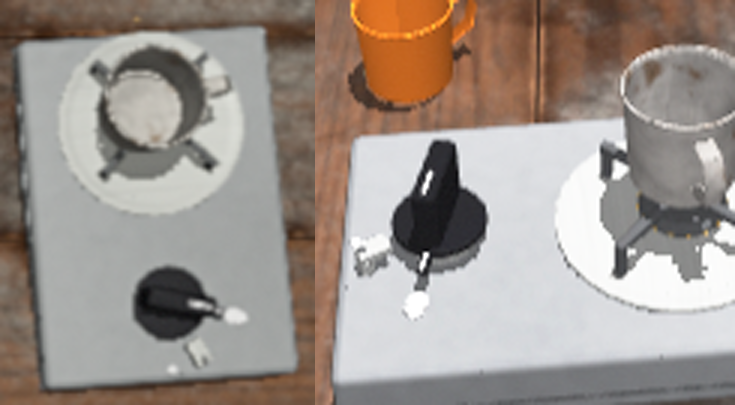

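The pointer is aimed at the flame mark and the bar top is back at 102 mm. The mug and the spare knob haven't moved. I'm handing in.

```bash
python3 -c "
from plant import ticket
print(ticket.job_done())"
```

```text
the job is handed in; nothing more can be done
None
```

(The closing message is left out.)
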